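# Fit the bayonet pressure cap on a coolant tank

## Task

Slide the blue-winged cap forward out of its rack, from under the yellow lips, and fit it to the filler neck of the coolant tank: lugs in at the white entry marks, push in against the spring, twist clockwise until the wing lines up with the green marks, and let the spring bring the lugs up into their notches so that the cap is locked. Let go of it, and leave the bottle, the jar and the steel socket where they stand.

Things in the scene. Friction and masses are not known exactly. Their poses are not given: they have to be found in the camera images.
- cap: Pressure cap, 90 g: black flange 52 mm across, 8 mm thick, with a blue grip wing 42 mm long (x), 12 mm thick (y), 36 mm high on it. Origin: centre of the flange's underside; +z towards the wing (top at z = +44 mm), x along the wing; half a turn about z gives the same cap. It starts in the rack on its nose, origin 31 mm above the bench, wing up, within 15 degrees of the rack's x.
- lugs (a point): Point on the cap's axis, 12.5 mm below its origin, between its two brass lugs, which stick out along +x and -x in line with the wing: 38 mm over the tips, 8 mm wide, 5 mm high. The grey shank is 28 mm across and reaches 15 mm below the origin; below it the nose tapers to 18 mm across at z = -27 mm.
- rack: Fixed aluminium rack, open to its front (-x, roughly towards the robot). Origin on the bench under the bay's centre, z up, x to the closed back. Base plate 4 mm thick, 70 mm wide, from x = -105 to +45 mm, bare in front of the lips; cheeks with inner faces at y = +-29 mm; back wall at x = 39 mm.
- lips (a point): Midway between the front ends of the rack's two yellow lips, at (-30, 0, 41) mm in the rack. Lips run from x = -30 to +40 mm, inner edges at y = +-17 mm, 41 to 45 mm above the bench: 2 mm over the cap's flange. The wing stands up between them. The cap can be lifted only once its origin is at x = -52 mm or beyond (some 60 mm forward).
- tank: Fixed cream coolant tank clamped on a dark steel plate 215 x 240 mm, about 135 mm high. Origin on the bench, z up. Its sloped shoulder with the dark grey neck faces -x of the tank, roughly towards the robot. The mouth is at (-35, 0, 150) mm and its axis leans 30 degrees from vertical towards -x. Nothing of the tank stands above the plane of the mouth.
- neck: Dark grey filler neck, 57 mm outside, bore 31 mm. Origin: centre of the mouth, in the rim's plane; +z outward along the leaning axis; +x and -x: locked direction of the wing (green marks). Height of the cap's origin along z: spring free above 14 mm; lugs pass under the ridge only below 2 mm; flange meets the rim at 0; locked, it rests at 6 mm.
- entry (a point): Middle of one of the two entry slots for the lugs (12 mm wide gaps inside the rim, white patches on the rim and outside), at the rim, 19 mm from the neck's axis. The slots lie along (cos 60, sin 60, 0) degrees of the neck's frame and opposite, that is 60 degrees anticlockwise from the green marks seen from outside. The cap enters with its wing on this line.
- notch (a point): Locked place of one lug, 19 mm from the neck's axis along +x, at a green mark, on the roof of its notch, 4 mm below the rim (the other is opposite). From the entry the pushed-in cap turns 60 degrees clockwise seen from outside (negative about the neck's z) to a stop; the other way is blocked. Released, the spring lifts it 4 mm into the notch, with a play of about 5 degrees either way.
- valve (a joint): Spring-loaded brass valve plate (21 mm disc) in the neck, which the cap's nose presses inward, in m: 0 free, 0.008 with the cap locked, 0.014 with the cap pushed fully in. Force 4 N at 0, 7.7 N at 0.008, 10.4 N at 0.014.
- bottle: White bottle with blue label and yellow cap, 66 mm in diameter, 170 mm high, 0.6 kg, a bystander. Origin: centre of its underside.
- jar: Small amber jar with red lid, 56 mm in diameter, 60 mm high, a bystander. Origin: centre of its underside.
- socket: Steel wrench socket standing on end, 30 mm in diameter, 45 mm high, a bystander. Origin: centre of its underside.
Mind the look-alikes: they are no part of the job. Several things look just like the cap: the one meant starts nearest to the robot's base. What is shaped like the rack but turquoise is not meant.

How it is judged:
By the outcome, as a careful person would: the job done as asked, in the order asked, and still so for the second after the job is handed in, with the robot touching nothing.
It also fails if it takes over 43 s, if anything falls off the work surface, if the arm or the gripper's body presses on something with over 40 N, if the wrist force passes 120 N, or if a joint passes its speed limit or range.

## Robot

A 6-joint arm with a two-finger parallel gripper is mounted at the origin on the work surface. World frame = base frame: x ahead of the robot, y to its left, z up, the work surface at z = 0. Lengths are in m, angles in degrees, forces in N, time in s.
With the tool pointing down it reaches from about 0.3 to 0.75 m from the base axis. Payload 8.5 kg.
Tool frame: the origin (TCP) lies at the very end of the fingers, on their centre line; the grasp point (between the pads) lies 19 mm behind it; z points along the fingers, y is the direction in which the jaws open and shut (so a half turn about z gives the same grasp; the last joint's range is limited). The gripper opens to 85 mm and grips with 20 to 120 N. Pads are 22 mm wide; open, the fingers measure 114 mm over their backs; the gripper's body (76 mm by 85 mm) begins 54 mm behind the grasp point. The pads swing forward as they close: fully open they stand 13 mm farther back than shut.
Start: joints at [-85.159, 21.807, 74.336, -0, 83.858, -12.336], TCP at [0.162, -0.525, 0.231] pointing down, gripper open.
Joint ranges: [-178.18, 178.18], [-50.72, 133.34], [12.68, 142.11], [-81.47, 261.47], [9.98, 163.14], [-165.26, 165.26]. Speed limits (degrees/s): [136.94, 136.94, 180, 180, 180, 180].

## Interface

Orientations are given as a 3x3 rotation matrix whose columns are the frame's x, y, z axes.
In Python, from rig import env, vision, close_job, spotter gives the robot as it stands. The module is installed in compiled form; this text tells all that it offers.
- The arm moves only by the tool jog_arm, never from a script. Its argument "plan" is a list that holds one entry, the list of rows, each a list of 6 numbers: the shift along the tool's x, y, z in units of 40 mm (1.0 is 40 mm), then the turn, a rotation vector about the tool's x, y, z in units of 0.15 rad (1.0 is 0.15 rad). A call has 1 to 10 rows; each row shifts and turns the commanded pose from where the row before left it, along the tool's axes as they then stand; what a row does not reach is not made up. A row lasts 1/10 s, in which the tool goes at most 50 mm and 8.59 degrees, less where a joint would pass 70% of its speed; a pose out of reach is approached as far as the arm can. A call with a number of a shift or a turn outside -1 to 1 is refused whole. A call with a gripper value outside its range is refused whole. "grip" is the opening, from -1 (shut) to 1 (fully open), set as the call begins (left out, the last holds). The fingers move at their own pace and stop on an object; "squeeze" is the grip in N (left out, the last holds). Time passes only in rows, so rows that do not move let the fingers close. It gives the time, the measured TCP pose, the force and the opening at its end, in the units of the state.
- env.observe(): the state, without advancing time (a new reading comes with each control period).
- vision.get_image(name): name is "scene" or "side" or "wrist"; returns (picture, depth): 480x640x3 uint8, red, green, blue; 480x640 float32, m along the optical axis (not along the pixel's ray), 0 where there is no reading.
- vision.camera_info(name): a dict with "fx", "fy", "cx", "cy" (pixels), "rvec" (rotation vector, rad) and "tvec" (3), from world to camera coordinates, as OpenCV has them. Camera axes: x right, y down, z forward; pixel columns grow to the right and rows downward; lengths in m; the calibration is good to about 2 mm. A picture is of the moment at which its call begins: read the wrist's pose just before it. camera_info takes no time and is no camera call; for the wrist camera it gives the pose at the moment of the call.
- close_job(): hands the job in, once; it reports no verdict.
Trained networks look in the newest picture that a camera, given by its name, has taken for a name from the list of things; names that differ only in an ending like _2 or _b are one class to them, and where a whole thing is asked for, a point or a joint stands for the part that bears it (a point fixed in the world has none). Each returns a list of dicts, best first, with "score" (0 to 1); they miss things now and then, are a little off and sometimes report something else, mostly with a low value. They report only what shows in the picture. A call takes as long as a camera call. They do not tell look-alikes from the thing itself.
- spotter.trace(camera, query): "pixels" (480x640 bool, what is visible of it) and "rect" ([left, top, right, bottom] in pixels, round what is visible of it).
The state is a dict: "time_s": time; "q": joint angles; "qvel": joint speeds; "joint_efforts": joint torques, N m; "position": TCP position; "tool_rot": TCP orientation; "ft_force": force on the tool from outside, world axes, zero at the start; "wrist_torque": the same for the moment, N m; "grip_width": finger opening in m.
Only numpy, scipy, OpenCV 4.12 (cv2) and the standard library are available. Lean on these libraries where they do the work, as an engineer would, in place of code of your own. Each camera call takes 0.05 s, during which the arm holds its last target.

## Working session

There is one attempt and no reset: what is moved stays moved. The work goes in short steps, Python scripts to look and compute and a tool call to move; the robot and the scene stay as the last step left them, time stands still between calls to the robot, and variables do not carry over. Pictures are saved under pics/ and viewed, and the job is handed in when it is done.

Besides the shell and the picture viewer there is one more tool, called after "Call:" by a JSON object that holds its "op" and its "data". jog_arm: Moves the arm, as the interface text tells. Its arguments: {"type":"object","properties":{"plan":{"type":"array"},"grip":{"type":"number"},"squeeze":{"type":"number"}},"required":["plan"]}

```bash
mkdir -p pics; ls
cat > h.py <<'E'
import numpy as np, cv2, json
from rig import env, vision, close_job, spotter
np.set_printoptions(precision=4, suppress=True)
def cam(n):
    c=vision.camera_info(n); K=np.array([[c['fx'],0,c['cx']],[0,c['fy'],c['cy']],[0,0,1.]])
    R=cv2.Rodrigues(np.array(c['rvec'],float))[0]; return K,R,np.array(c['tvec'],float).ravel()
def world(n,depth,C=None):
    K,R,t=C or cam(n); v,u=np.mgrid[0:480,0:640]
    P=np.stack([(u-K[0,2])/K[0,0]*depth,(v-K[1,2])/K[1,1]*depth,depth],-1)
    return (P-t)@R
def proj(C,p):
    K,R,t=C; q=K@(R@np.asarray(p,float)+t); return q[:2]/q[2]
def save(n,img): cv2.imwrite('pics/'+n,cv2.cvtColor(img,cv2.COLOR_RGB2BGR))
E
python3 - <<'E'
from h import *
s=env.observe(); print(s['time_s'],s['position'],s['tool_rot'],s['grip_width'],s['ft_force'])
for n in ['scene','side','wrist']:
    C=cam(n); im,d=vision.get_image(n); save(n+'0.png',im); np.savez(n+'0.npz',im=im,d=d,K=C[0],R=C[1],t=C[2])
    print(n,C[0][0,0],-C[1].T@C[2],C[1][2])
print(env.observe()['time_s'])
E
```

```text
pics
0.0 [ 0.1624 -0.5252  0.2307] [[ 0.9554  0.2953 -0.0001]
 [ 0.2953 -0.9554  0.0015]
 [ 0.0003 -0.0015 -1.    ]] 0.0854533470256801 [-0.4865 -0.1626 -0.2665]
scene 505.8669152350466 [1.4089 0.5544 0.9071] [-0.6495 -0.4435 -0.6177]
side 447.03256676019765 [ 0.4978 -0.8861  0.6817] [ 0.0875  0.8416 -0.5329]
wrist 393.04440341158386 [ 0.2273 -0.5055  0.3729] [-0.2535 -0.0768 -0.9643]
0.15
```

View pics/scene0.png

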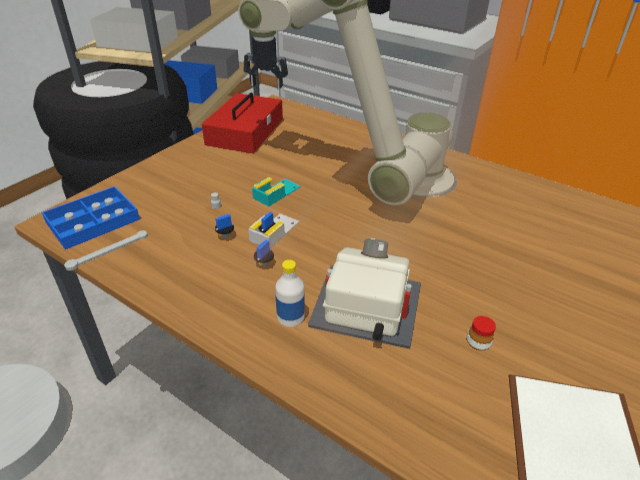

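View pics/side0.png

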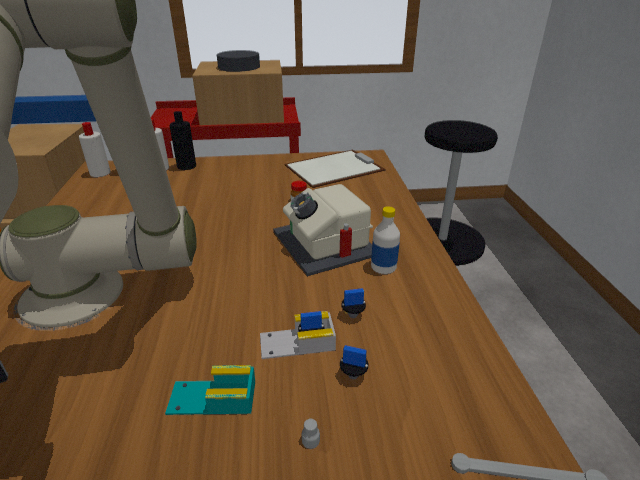

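View pics/wrist0.png

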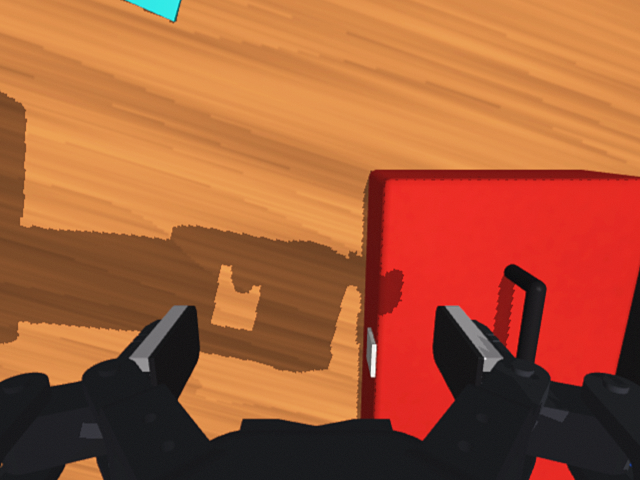

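The side view shows the aluminium rack with the cap at about (311,325) and the turquoise decoy rack at (212,390). Two loose decoy caps are at (353,300) and (353,360), and the tank neck is at (305,205). Next I'll measure positions from depth.

Run:
```python
from h import *
for n in ['side','scene']:
    z=np.load(n+'0.npz'); C=(z['K'],z['R'],z['t']); W=world(n,z['d'],C)
    for q in ['cap','rack','tank','neck','bottle','socket','jar']:
        try: r=spotter.trace(n,q)
        except Exception as e: print(q,e); continue
        for k in r[:3]:
            m=k['pixels']&(z['d']>0); p=W[m]
            print(n,q,round(k['score'],2),k['rect'],m.sum(), np.median(p,0), p.min(0),p.max(0))
    im=z['im']
    crop={'side':(250,170,420,440),'scene':(200,170,420,350)}[n]
    c=im[crop[1]:crop[3],crop[0]:crop[2]]
    save(n+'0c.png',cv2.resize(c,None,fx=2.6 if n=='scene' else 2.2,fy=2.6 if n=='scene' else 2.2,interpolation=cv2.INTER_CUBIC))
print(env.observe()['time_s'])
```

```text
side cap 0.88 [340.8, 291.0, 367.0, 318.1] 518 [ 0.65   -0.1502  0.0423] [ 0.6257 -0.1704  0.002 ] [ 0.6778 -0.1323  0.0751]
side cap 0.71 [296.1, 311.2, 324.3, 332.5] 421 [ 0.5502 -0.2167  0.0595] [ 0.5252 -0.2297  0.0012] [ 0.5783 -0.1206  0.0799]
side cap 0.57 [341.9, 345.1, 368.4, 383.9] 752 [ 0.6207 -0.3186  0.0413] [ 0.5965 -0.3389 -0.    ] [ 0.6598 -0.2345  0.0761]
side rack 0.86 [167.7, 364.9, 253.5, 415.6] 3415 [ 0.3747 -0.3414  0.0116] [ 0.2824 -0.377  -0.0009] [ 0.4366 -0.256   0.0499]
side rack 0.69 [259.9, 311.0, 336.0, 360.2] 2096 [ 0.5233 -0.2339  0.0077] [ 0.4455 -0.2534  0.    ] [ 0.6052 -0.1245  0.0503]
side tank 0.71 [287.6, 181.1, 307.2, 199.3] 187 [0.563  0.4122 0.0575] [0.5435 0.3956 0.    ] [0.5939 0.5152 0.0654]
side tank 0.66 [291.2, 194.6, 316.3, 216.9] 441 [0.5627 0.1228 0.1437] [0.5327 0.104  0.0155] [0.5948 0.4095 0.1667]
side bottle 0.75 [370.2, 205.3, 399.6, 276.1] 1433 [0.7544 0.0068 0.0863] [ 0.7272 -0.0066  0.0025] [0.7933 0.074  0.1735]
side socket 0.82 [299.8, 421.2, 320.3, 447.7] 414 [ 0.5295 -0.4473  0.0291] [ 0.5159 -0.4545  0.0029] [ 0.5443 -0.
[... 794 characters left out ...]
89.9, 257.3] 380 [0.5791 0.1459 0.1486] [0.5383 0.1104 0.1274] [0.5961 0.1693 0.167 ]
scene tank 0.83 [308.9, 237.2, 422.7, 349.2] 8314 [0.6857 0.1859 0.1054] [ 0.3738  0.015  -0.0024] [0.7628 0.3076 0.167 ]
scene neck 0.83 [362.5, 238.3, 387.4, 257.8] 396 [0.5788 0.1456 0.1482] [0.3738 0.0442 0.001 ] [0.5961 0.1693 0.167 ]
scene bottle 0.92 [275.3, 259.6, 302.9, 326.0] 1540 [0.7763 0.0432 0.0939] [ 0.5904 -0.1037 -0.0024] [0.7971 0.0646 0.1745]
scene socket 0.56 [208.1, 190.1, 219.0, 207.0] 133 [ 0.5344 -0.4317  0.026 ] [ 0.4809 -0.5014 -0.0033] [ 0.5467 -0.4217  0.0503]
scene jar 0.55 [466.4, 315.1, 497.7, 349.9] 738 [0.5847 0.4294 0.0478] [0.5082 0.4005 0.0002] [0.5989 0.4544 0.0664]
0.85
```

View pics/side0c.png

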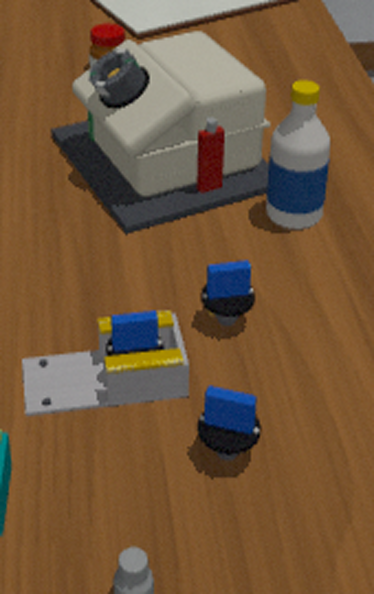

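View pics/scene0c.png

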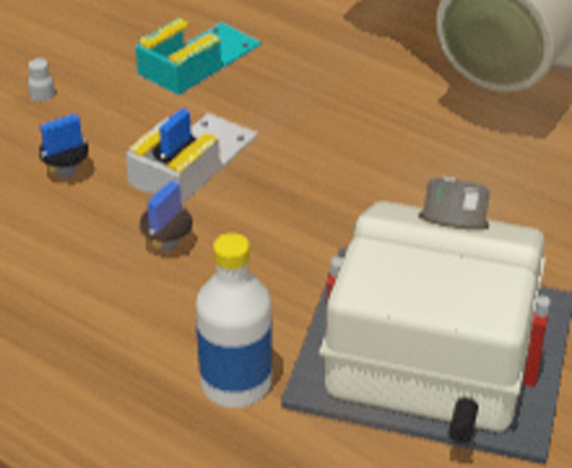

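Run:
```python
from h import *
for n in ['side','scene']:
    z=np.load(n+'0.npz'); C=(z['K'],z['R'],z['t']); W=world(n,z['d'],C); im=z['im'].astype(int); r,g,b=im[...,0],im[...,1],im[...,2]
    blue=(b>110)&(r<80)&(g<110); yel=(r>150)&(g>130)&(b<90)
    box=(W[...,0]>.44)&(W[...,0]<.61)&(W[...,1]>-.27)&(W[...,1]<-.15)
    for nm,m in [('wing',blue&box&(W[...,2]>.045)&(W[...,2]<.085)),('wtop',blue&box&(W[...,2]>.070)&(W[...,2]<.085)),('lips',yel&box)]:
        p=W[m]
        if len(p)<5: print(n,nm,len(p)); continue
        u,s,v=np.linalg.svd(p[:,:2]-p[:,:2].mean(0)); 
        pr=(p[:,:2]-p[:,:2].mean(0))@v[0]
        print(n,nm,len(p),p.mean(0),p[:,2].max(),'dir',np.degrees(np.arctan2(v[0,1],v[0,0])),np.ptp(pr))
    base=(abs(W[...,2]-.004)<.002)&box&(r>130)&(b>130); p=W[base]; print('base',len(p)); 
    if len(p)>20: print(cv2.minAreaRect(p[:,:2].astype(np.float32)*1000))
    pl=(abs(W[...,2])<.02)&(r<90)&(g<90)&(b<90)&(W[...,0]>.5)&(W[...,1]>-.05)&(W[...,1]<.4); p=W[pl]; print('plate',len(p),cv2.minAreaRect(p[:,:2].astype(np.float32)*1000))
```

```text
side wing 107 [ 0.5512 -0.2137  0.0745] 0.0798531446723353 dir -177.33353439325813 0.04035335714357263
side wtop 100 [ 0.5514 -0.2135  0.076 ] 0.0798531446723353 dir -178.02288492602105 0.04035242651610706
side lips 251 [ 0.5583 -0.2246  0.047 ] 0.05031553529429143 dir -126.12493943214777 0.09400681325758353
base 409
((484.5358581542969, -213.33767700195312), (74.04918670654297, 71.38142395019531), 3.1867823600769043)
plate 1835 ((735.7974853515625, 158.2108154296875), (472.8018798828125, 328.56341552734375), 8.033086776733398)
scene wing 99 [ 0.5553 -0.2067  0.06  ] 0.07639698429519512 dir -1.628949715868074 0.042738150362392854
scene wtop 17 [ 0.5561 -0.2061  0.0729] 0.07639698429519512 dir -2.165255058809536 0.03971671608202379
scene lips 165 [ 0.5475 -0.1937  0.0329] 0.04953146849637148 dir -7.922848720478944 0.1568676847424247
base 138
((518.9148559570312, -210.42147827148438), (152.877197265625, 71.24163055419922), 4.917743682861328)
plate 326 ((668.7033081054688, 207.511962890625), (166.18865966796875, 299.4494934082031), 48.7700309753418)
```

Call:
{"op": "jog_arm", "data": {"plan": [[[1, -0.47, 0, 0, 0, 0], [1, -0.47, 0, 0, 0, 0], [1, -0.47, 0, 0, 0, 0], [1, -0.47, 0, 0, 0, 0], [1, -0.47, 0, 0, 0, 0], [1, -0.47, 0, 0, 0, 0], [1, -0.47, 0, 0, 0, 0], [1, -0.47, 0, 0, 0, 0], [0.6, -0.47, 0, 0, 0, 0.8], [0.3, -0.3, 0, 0, 0, 0.85]]]}}

```text
time_s: 1.85
position: [0.452, -0.2462, 0.2313]
tool_rot: [[0.999, 0.05, 0.0], [0.05, -0.999, 0.0], [0.0, -0.0, -1.0]]
ft_force: [-0.3, -0.6, 0.3]
grip_width: 0.0855
```

```bash
cat > look.py <<'E'
import sys
from h import *
n,name=sys.argv[1],sys.argv[2]
s=env.observe(); C=cam(n); im,d=vision.get_image(n); save(name+'.png',im); np.savez(name+'.npz',im=im,d=d,K=C[0],R=C[1],t=C[2],pos=s['position'],rot=s['tool_rot'])
print(s['time_s'],s['position'],s['tool_rot'],s['q'],s['grip_width'],s['ft_force'])
E
python3 look.py wrist w1
```

```text
1.85 [ 0.452  -0.2462  0.2313] [[ 0.9988  0.0498  0.0002]
 [ 0.0498 -0.9988  0.0002]
 [ 0.0002 -0.0002 -1.    ]] [-41.7762  18.2587  79.8263   0.0173  81.9153  45.3648] 0.08553821104180812 [-0.3481 -0.6184  0.3177]
```

View pics/w1.png

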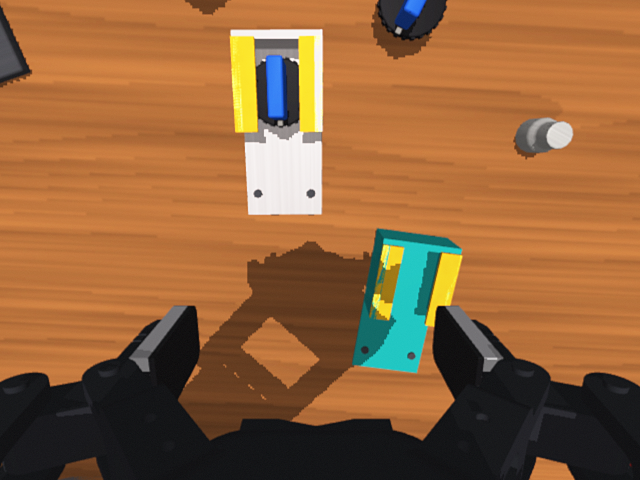

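The wrist view shows the aluminium rack with the cap: wing at (277,85), lips at (243,85) and (311,85), base plate below. Now I'll fit the lips and wing.

```bash
cat > rackfit.py <<'E'
from h import *
import sys
z=np.load(sys.argv[1]+'.npz'); C=(z['K'],z['R'],z['t']); W=world('wrist',z['d'],C); im=z['im'].astype(int); r,g,b=im[...,0],im[...,1],im[...,2]
blue=(b>110)&(r<80)&(g<130); yel=(r>150)&(g>130)&(b<90)
box=(W[...,0]>.44)&(W[...,0]<.62)&(W[...,1]>-.28)&(W[...,1]<-.15)
def rect(nm,m):
    p=W[m]; x=p[:,:2].astype(np.float32)*1000
    (c,s,a)=cv2.minAreaRect(x); print(nm,len(p),'z',np.median(p[:,2]),'mean',p.mean(0),'rect',c,s,a)
    u,sv,v=np.linalg.svd(x-x.mean(0),full_matrices=False); print('   dir',np.degrees(np.arctan(v[0,1]/v[0,0])))
rect('wing',blue&box&(W[...,2]>.070)&(W[...,2]<.08))
n,l=cv2.connectedComponents((yel&box&(W[...,2]>.042)&(W[...,2]<.048)).astype(np.uint8))
for i in range(1,n):
    if (l==i).sum()>200: rect('lip',l==i)
rect('base',box&(abs(W[...,2]-.004)<.003)&(r>140)&(b>140)&(W[...,0]<.6))
E
python3 rackfit.py w1
```

```text
wing 605 z 0.074275596933698 mean [ 0.5514 -0.2113  0.0743] rect (552.7655639648438, -211.62425231933594) (40.996849060058594, 11.92039966583252) 3.2203519344329834
   dir 5.0265093
lip 2081 z 0.044615977607115144 mean [ 0.5575 -0.1849  0.0446] rect (555.8335571289062, -184.4954071044922) (69.92208862304688, 18.290342330932617) 3.0436007976531982
   dir 3.609501
lip 1423 z 0.04460748965746399 mean [ 0.5594 -0.2333  0.0446] rect (558.7125854492188, -233.1986083984375) (69.4544677734375, 11.751996994018555) 3.5530948638916016
   dir 3.2763975
base 6412 z 0.0036496999057069467 mean [ 0.4915 -0.2142  0.0036] rect (520.6290893554688, -212.71322631835938) (147.17469787597656, 70.75428009033203) 2.42209792137146
   dir 3.8731816
```

Call:
{"op": "jog_arm", "data": {"plan": [[[0.85, -0.25, 0.7, 0, 0, 0], [0.85, -0.25, 0.7, 0, 0, 0], [0.85, -0.24, 0.7, 0, 0, -0.07], [0, 0, 0.9, 0, 0, 0], [0, 0, 0.8, 0, 0, 0], [0, 0, 0.5, 0, 0, 0], [0, 0, 0.25, 0, 0, 0], [0, 0, 0, 0, 0, 0]]]}}

```text
time_s: 2.7
position: [0.5506, -0.2135, 0.0485]
tool_rot: [[0.998, 0.063, -0.002], [0.063, -0.998, 0.001], [-0.002, -0.001, -1.0]]
ft_force: [-0.1, 0.9, 0.0]
grip_width: 0.0855
```

```bash
python3 look.py wrist w2; python3 rackfit.py w2
```

```text
2.7 [ 0.5506 -0.2135  0.0485] [[ 0.998   0.0632 -0.0016]
 [ 0.0632 -0.998   0.001 ]
 [-0.0015 -0.0011 -1.    ]] [-32.6686  36.3947  81.7856  -0.0028  61.9266  53.7101] 0.08554078727671342 [-0.063   0.9195  0.0468]
wing 4068 z 0.07442398835212052 mean [ 0.5552 -0.2115  0.0743] rect (553.4664916992188, -211.54373168945312) (42.11476516723633, 11.911903381347656) 3.327688694000244
   dir 3.280281
lip 3740 z 0.04458191062974835 mean [ 0.5662 -0.1867  0.0446] rect (557.513916015625, -184.51150512695312) (67.5116958618164, 18.045101165771484) 2.6692001819610596
   dir 3.039733
lip 4797 z 0.044602618681773024 mean [ 0.5734 -0.2358  0.0446] rect (567.3560791015625, -235.9586639404297) (53.253746032714844, 18.281681060791016) 3.066405773162842
   dir 5.8592477
lip 364 z 0.04459134799354403 mean [ 0.5325 -0.2425  0.0446] rect (533.896484375, -241.3359832763672) (12.467206001281738, 10.665825843811035) 3.2156238555908203
   dir -41.55698
base 8181 z 0.003632303741496897 mean [ 0.5151 -0.2124  0.0036] rect (529.5995483398438, -212.0678253173828) (135.9099578857422, 69.202392578125) 3.0729544162750244
   dir 3.1052194
```

View pics/w2.png

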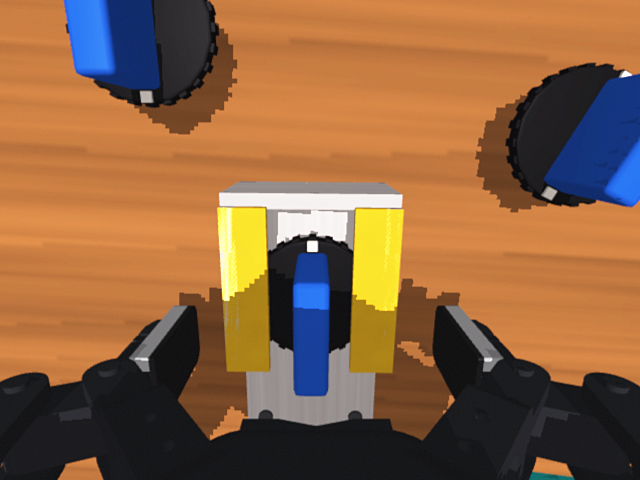

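Call:
{"op": "jog_arm", "data": {"plan": [[[0.075, -0.045, 0, 0, 0, 0], [0, 0, 0, 0, 0, 0], [0, 0, 0, 0, 0, 0], [0, 0, 0, 0, 0, 0]]]}}

```text
time_s: 3.15
position: [0.5541, -0.2114, 0.0498]
tool_rot: [[0.998, 0.063, 0.001], [0.063, -0.998, -0.0], [0.001, 0.0, -1.0]]
ft_force: [0.0, -0.1, 1.2]
grip_width: 0.0855
```

Call:
{"op": "jog_arm", "data": {"plan": [[[0, 0, 0, 0, 0, 0], [0, 0, 0, 0, 0, 0], [0, 0, 0, 0, 0, 0], [0, 0, 0, 0, 0, 0], [0, 0, 0, 0, 0, 0], [0, 0, 0, 0, 0, 0], [0, 0, 0, 0, 0, 0], [0, 0, 0, 0, 0, 0]]], "grip": -1, "squeeze": 90}}

```text
time_s: 3.95
position: [0.5541, -0.2115, 0.0495]
tool_rot: [[0.998, 0.063, 0.0], [0.063, -0.998, -0.0], [0.0, 0.0, -1.0]]
ft_force: [0.2, -0.4, 2.2]
grip_width: 0.0105
```

Call:
{"op": "jog_arm", "data": {"plan": [[[-0.15, 0, 0, 0, 0, 0], [-0.3, 0, 0, 0, 0, 0], [-0.4, 0, 0, 0, 0, 0], [-0.4, 0, 0, 0, 0, 0], [-0.3, 0, 0, 0, 0, 0], [-0.15, 0, 0, 0, 0, 0], [0, 0, 0, 0, 0, 0], [0, 0, 0, 0, 0, 0]]]}}

```text
time_s: 4.75
position: [0.4855, -0.2157, 0.0495]
tool_rot: [[0.998, 0.063, -0.002], [0.063, -0.998, 0.0], [-0.002, -0.0, -1.0]]
ft_force: [-4.5, -0.6, 6.6]
grip_width: 0.0105
```

```bash
python3 look.py wrist w3; python3 look.py side s3
```

```text
4.75 [ 0.4855 -0.2157  0.0495] [[ 0.998   0.063  -0.0019]
 [ 0.063  -0.998   0.0001]
 [-0.0019 -0.0002 -1.    ]] [-36.6998  31.7964  91.7278  -0.0709  56.566   49.7261] 0.010508126905462128 [-4.4539 -0.5843  6.5806]
4.8 [ 0.4856 -0.2157  0.0495] [[ 0.998   0.0632 -0.002 ]
 [ 0.0632 -0.998   0.0001]
 [-0.002  -0.0002 -1.    ]] [-36.6939  31.8027  91.719   -0.0759  56.5728  49.7257] 0.01051820125161098 [-4.5228  0.291   8.2721]
```

View pics/w3.png

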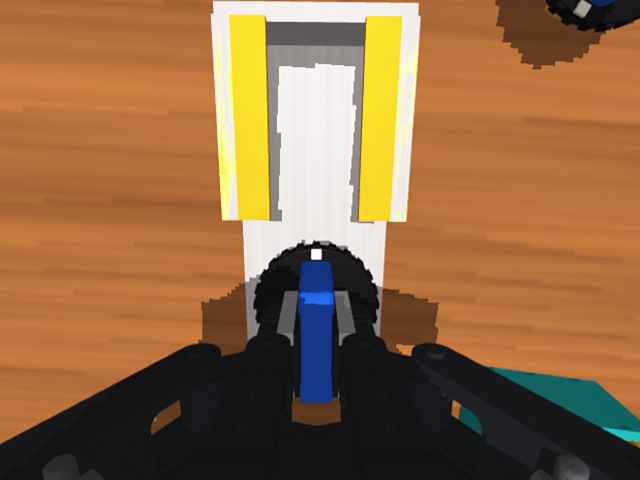

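View pics/s3.png

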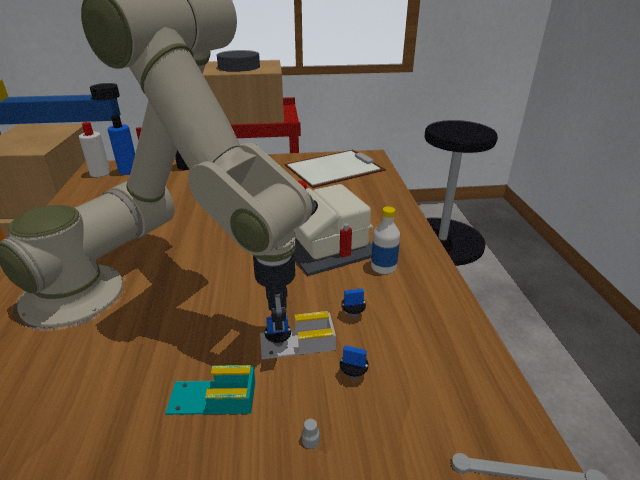

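Call:
{"op": "jog_arm", "data": {"plan": [[[0, 0, -0.5, 0, 0, 0], [0, 0, -0.8, 0, 0, 0], [0, 0, -1, 0, 0, 0], [0, -0.7, -0.9, 0, 0, 0], [0, -1, -0.7, 0, 0, 0], [0, -1, -0.5, 0, 0, 0], [0, -1, -0.4, 0, 0, 0], [0.1, -1, 0, 0, 0, 0], [0.1, -1, 0, 0, 0, 0], [0, -0.8, 0, 0, 0, 0]]]}}

```text
time_s: 5.85
position: [0.4776, 0.0466, 0.241]
tool_rot: [[0.998, 0.064, -0.001], [0.064, -0.998, 0.0], [-0.001, -0.0, -1.0]]
ft_force: [0.1, -0.4, -1.4]
grip_width: 0.0104
```

Call:
{"op": "jog_arm", "data": {"plan": [[[0, -0.8, 0, 0, 0.7, 0], [0, -0.7, 0, 0, 0.7, 0], [0, -0.4, 0, 0, 0.7, 0], [0, 0, 0, 0, 0.7, 0], [0, 0, 0, 0, 0.7, 0], [0, 0, 0, 0, 0, 0], [0, 0, 0, 0, 0, 0]]]}}

```text
time_s: 6.55
position: [0.473, 0.1202, 0.2413]
tool_rot: [[0.865, 0.063, 0.498], [0.054, -0.998, 0.031], [0.499, -0.0, -0.867]]
ft_force: [0.3, 0.6, -1.5]
grip_width: 0.0108
```

```bash
python3 look.py wrist w4
```

```text
6.55 [0.473  0.1202 0.2413] [[ 0.8651  0.0628  0.4977]
 [ 0.0544 -0.998   0.0314]
 [ 0.4987 -0.0001 -0.8668]] [ -0.8924   4.0513 103.0109   3.28    43.1455  83.7139] 0.010789726095559936 [ 0.2626  0.5873 -1.5497]
```

View pics/w4.png

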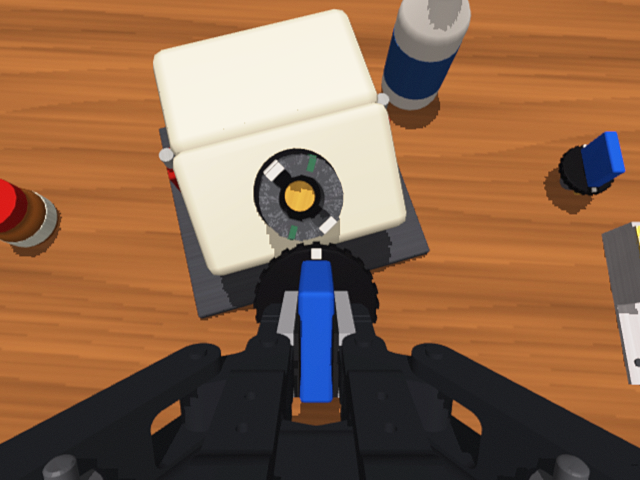

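The wrist view shows the neck mouth at (300,195), white entry marks at (272,170) and (328,226), and green marks at (313,162) and (292,232). I'll fit the neck frame from these.

```bash
cat > neck.py <<'E'
from h import *
import sys
from scipy.optimize import least_squares
z=np.load(sys.argv[1]+'.npz'); C=(z['K'],z['R'],z['t']); W=world('wrist',z['d'],C); im=z['im'].astype(int); r,g,b=im[...,0],im[...,1],im[...,2]
c0=np.array(eval(sys.argv[2])) if len(sys.argv)>2 else W[195,300]*0+np.array([.565,.123,.150])
near=(np.linalg.norm(W-c0,axis=-1)<.045)&(z['d']>0)
rng=np.random.default_rng(0); idx=np.argwhere(near); P=W[near]; best=0
n0=np.array([-.49,-.1,.866])
for _ in range(2000):
    a=P[rng.choice(len(P),3,False)]; n=np.cross(a[1]-a[0],a[2]-a[0]); L=np.linalg.norm(n)
    if L<1e-6: continue
    n/=L; n*=np.sign(n[2])
    if n@n0<.95: continue
    h=(P-a[0])@n; inl=abs(h)<.0008
    # rim: top plane -> require few points above
    if (h>.003).sum()>60: continue
    if inl.sum()>best: best=inl.sum(); B=(n,a[0],inl)
n,p0,inl=B; Q=P[inl]; c=Q.mean(0); u,s,v=np.linalg.svd(Q-c,full_matrices=False); n=v[2]*np.sign(v[2][2])
print('plane',inl.sum(),'n',n,'lean',np.degrees(np.arccos(n[2])),'yaw toward',np.degrees(np.arctan2(-n[1],-n[0])))
H=(W-c)@n; on=near&(abs(H)<.0015)
e1=np.cross([0,1,0],n); e1/=np.linalg.norm(e1); e2=np.cross(n,e1)   # e1 ~ +x up-slope
X=np.stack([(W-c)@e1,(W-c)@e2],-1)
ys,xs=np.nonzero(on); x=X[on]
# outer circle: farthest points per angle bin iteratively
cc=x.mean(0)
for _ in range(5):
    d=x-cc; th=np.arctan2(d[:,1],d[:,0]); rr=np.hypot(*d.T); o=[];i_=[]
    for k in range(72):
        m=(th>=-np.pi+k*np.pi/36)&(th<-np.pi+(k+1)*np.pi/36)
        if m.sum()>3: o.append(x[m][rr[m].argmax()]); i_.append(x[m][rr[m].argmin()])
    o=np.array(o);i_=np.array(i_)
    f=lambda q,o=o: np.hypot(*(o-q[:2]).T)-q[2]
    q=least_squares(f,[*cc,.028],loss='soft_l1',f_scale=.0005).x; qi=least_squares(lambda q:f(q,i_),[*cc,.0155],loss='soft_l1',f_scale=.0005).x
    cc=q[:2]
print('outer',q*1000,'inner',qi*1000)
O=c+e1*q[0]+e2*q[1]; print('mouth',O,' inner-ctr',c+e1*qi[0]+e2*qi[1])
green=on&(g>r+25)&(g>b+15); white=on&(r>190)&(g>190)&(b>190)
for nm,m in(('green',green),('white',white)):
    k,l,st,ce=cv2.connectedComponentsWithStats(m.astype(np.uint8))
    for i in range(1,k):
        if st[i,4]>8:
            xm=X[l==i].mean(0)-q[:2]; print(nm,st[i,4],ce[i],'r',np.hypot(*xm)*1000,'ang',np.degrees(np.arctan2(xm[1],xm[0])))
print('e1',e1,'e2',e2)
E
python3 neck.py w4
```

```text
plane 2606 n [-0.4673 -0.174   0.8668] lean 29.910027768116354 yaw toward 20.420691541657394
outer [-0.8784 -0.4848 28.6459] inner [-0.8717 -0.5489 15.8755]
mouth [0.5566 0.1355 0.1495]  inner-ctr [0.5566 0.1354 0.1495]
green 78 [310.9872 163.7051] r 24.14068074205886 ang -13.023838846815776
green 81 [292.3086 231.8889] r 23.288081410395165 ang 167.52690820205913
white 122 [274.0246 171.0656] r 25.65376735339192 ang 46.65214200677618
white 108 [327.2407 224.8704] r 25.551562533392374 ang -132.32503094565786
e1 [ 0.8802 -0.      0.4745] e2 [-0.0826  0.9847  0.1531]
```

```bash
cat > cap.py <<'E'
from h import *
import sys
from scipy.optimize import least_squares
for nm in sys.argv[1:]:
    z=np.load(nm+'.npz'); C=(z['K'],z['R'],z['t']); W=world('wrist',z['d'],C); im=z['im'].astype(int); r,g,b=im[...,0],im[...,1],im[...,2]
    T=(W-z['pos'])@z['rot']  # tool frame
    near=(abs(T[...,0])<.04)&(abs(T[...,1])<.04)&(T[...,2]>-.05)&(T[...,2]<.05)&(z['d']>0)
    blue=near&(b>110)&(r<90)&(g<150)
    zt=np.percentile(T[blue][:,2],5); print(nm,'blue',blue.sum(),'tool z pct',np.percentile(T[blue][:,2],[1,10,50,90,99])*1000)
    top=blue&(abs(T[...,2]+.026)<.003)
    p=T[blue&(T[...,2]<np.percentile(T[blue][:,2],10)+.003)]
    print('  top rect',cv2.minAreaRect(p[:,:2].astype(np.float32)*1000),np.median(p[:,2])*1000, 'x range',p[:,0].min()*1000,p[:,0].max()*1000)
    fl=near&(r<70)&(g<70)&(b<70)&(T[...,2]>.004)&(T[...,2]<.02)
    q=T[fl]
    if len(q)>100:
        print('  flange z',np.percentile(q[:,2],[5,50,95])*1000)
        o=[]; q=q[abs(q[:,2]-np.median(q[:,2]))<.0015]
        for a in np.radians(np.arange(-75,76,3)):
            th=np.arctan2(q[:,1],q[:,0]-0.0); m=abs(th-a)<.026
            if m.sum()>2: o.append(q[m][np.hypot(*q[m][:,:2].T).argmax()][:2])
        o=np.array(o); o=o[np.hypot(*o.T)>.02]
        f=least_squares(lambda v:np.hypot(*(o-v[:2]).T)-v[2],[0,0,.026],loss='soft_l1',f_scale=.0004)
        f2=least_squares(lambda v:np.hypot(*(o-v[:2]).T)-.026,[0,0],loss='soft_l1',f_scale=.0004)
        print('  flange circle',len(o),f.x*1000,'r fixed',f2.x*1000)
E
python3 cap.py w2 w3 w4
```

```text
w2 blue 4899 tool z pct [-27.272  -26.6523 -25.7852 -11.4924   5.7656]
  top rect ((2.9224319458007812, -1.7625432014465332), (42.09177780151367, 11.919486999511719), 0.7667221426963806) -25.9652685047269 x range -18.167210441888912 23.95942242938903
  flange z [ 8.9442  9.9733 11.6096]
  flange circle 41 [11.4636 -1.9791 18.1964] r fixed [ 2.4306 -0.3644]
w3 blue 4360 tool z pct [-26.2689 -25.6579 -24.7757  -9.6633   5.9151]
  top rect ((-0.28696632385253906, -0.017066478729248047), (11.160981178283691, 41.3453483581543), 89.99564361572266) -24.978646556058706 x range -20.959616725137213 20.385974138291687
  flange z [10.0335 11.1522 14.4378]
  flange circle 51 [-0.0978 -0.1713 25.4783] r fixed [-0.7233 -0.1328]
w4 blue 4504 tool z pct [-25.9372 -25.2659 -24.4008  -8.461    7.8164]
  top rect ((-1.1709251403808594, -0.1580357551574707), (11.523622512817383, 42.256927490234375), 89.97705078125) -24.597212425273767 x range -22.29989178848189 19.957219397057113
  flange z [10.4135 11.4994 14.8378]
  flange circle 51 [-1.1367 -0.1632 26.1142] r fixed [-0.9992 -0.1622]
```

```bash
cat > plan.py <<'E'
from h import *
from scipy.spatial.transform import Rotation as Ro
O=np.array([0.5566,0.1355,0.1495]); n=np.array([-0.4673,-0.174,0.8668]); n/=np.linalg.norm(n)
e1=np.cross([0,1,0],n); e1/=np.linalg.norm(e1); e2=np.cross(n,e1)
OFF=np.array([-.0010,-.00015,.0194])
def target(h,ang,O=O):
    a=np.radians(ang); tx=np.cos(a)*e1+np.sin(a)*e2; tz=-n; R=np.stack([tx,np.cross(tz,tx),tz],1)
    return O+h*n-R@OFF,R
def go(h,ang,O=O,pos=None,rot=None):
    s=env.observe(); pos=s['position'] if pos is None else pos; rot=np.array(s['tool_rot']) if rot is None else rot
    p,R=target(h,ang,O)
    rv=Ro.from_matrix(rot.T@R).as_rotvec()
    print('t',s['time_s'],'turn units',rv/.15,'shift after turn (new tool axes) units',R.T@(p-pos)/.04,'before',rot.T@(p-pos)/.04)
    c=pos+rot@OFF-O; print('now: h',c@n*1000,'lateral e1,e2 mm',c@e1*1000,c@e2*1000,'ang',np.degrees(np.arctan2(rot[:,0]@e2,rot[:,0]@e1)),'tilt',np.degrees(np.arccos(-rot[:,2]@n)),'F tool',rot.T@s['ft_force'],'Tq',rot.T@s['wrist_torque'],s['grip_width'])
E
python3 - <<'E'
from plan import *
go(.045,47.2)
z=np.load('w4.npz'); C=(z['K'],z['R'],z['t']); W=world('wrist',z['d'],C); im=z['im'].astype(int); r,g,b=im[...,0],im[...,1],im[...,2]
T=(W-z['pos'])@z['rot']; m=(b>110)&(r<90)&(g<150)&(abs(T[...,2]+.0246)<.0015)&(abs(T[...,0])<.03)&(abs(T[...,1])<.02)
p=T[m]; A=np.c_[p[:,:2],np.ones(len(p))]; k=np.linalg.lstsq(A,p[:,2],rcond=None)[0]; print('wing top slopes deg',np.degrees(k[:2]),len(p))
E
```

```text
t 6.6 turn units [ 0.9681  0.246  -5.1014] shift after turn (new tool axes) units [0.4171 0.6415 1.4207] before [ 0.7173 -0.0352  1.445 ]
now: h 101.99186166552542 lateral e1,e2 mm -29.841845983124657 3.1413818351795144 ang 3.3578989601587446 tilt 8.376469106468205 F tool [-0.2383 -0.1226  0.4028] Tq [-0.02   -0.3711  0.0077] 0.010176033010347698
wing top slopes deg [0.1795 0.1825] 3482
```

Call:
{"op": "jog_arm", "data": {"plan": [[[0, 0, 0, 0.161, 0.041, -0.85], [0, 0, 0, 0.161, 0.041, -0.85], [0, 0, 0, 0.161, 0.041, -0.85], [0, 0, 0, 0.161, 0.041, -0.85], [0, 0, 0, 0.161, 0.041, -0.85], [0, 0, 0, 0.161, 0.041, -0.85], [0.2, 0.3, 0.5, 0, 0, 0], [0.2, 0.34, 0.5, 0, 0, 0], [0.02, 0, 0.42, 0, 0, 0], [0, 0, 0, 0, 0, 0]]]}}

```text
time_s: 7.6
position: [0.5275, 0.1251, 0.2039]
tool_rot: [[0.538, 0.703, 0.465], [0.722, -0.669, 0.175], [0.434, 0.242, -0.868]]
ft_force: [0.2, 0.0, -1.0]
grip_width: 0.0102
```

Call:
{"op": "jog_arm", "data": {"plan": [[[0, 0, 0, 0, 0, 0], [0, 0, 0, 0, 0, 0]]]}}

```text
time_s: 7.8
position: [0.5267, 0.125, 0.2065]
tool_rot: [[0.536, 0.701, 0.47], [0.723, -0.669, 0.174], [0.436, 0.246, -0.866]]
ft_force: [-0.1, -0.8, -1.4]
grip_width: 0.0102
```

```bash
python3 look.py wrist w5; python3 cap.py w5; python3 neck.py w5 "[.5566,.1355,.1495]"; python3 -c "
from plan import *
go(.016,47.2)"
```

```text
7.8 [0.5267 0.125  0.2065] [[ 0.5364  0.7013  0.4695]
 [ 0.7225 -0.6691  0.1739]
 [ 0.4362  0.2459 -0.8656]] [ -5.3213  11.7723 100.1421  18.8559  42.1124  23.7964] 0.010183106434336394 [-0.1425 -0.759  -1.3515]
w5 blue 4347 tool z pct [-25.8667 -25.2603 -24.3741  -8.4325   7.5185]
  top rect ((-0.8739128112792969, 0.5811343193054199), (11.40167236328125, 41.426246643066406), 89.136474609375) -24.583509871641063 x range -21.595478008903306 19.77685335390484
  flange z [10.4254 11.5116 14.887 ]
  flange circle 51 [-0.677   0.2406 25.6662] r fixed [-1.079   0.2566]
plane 1675 n [-0.4787 -0.1781  0.8597] lean 30.716350218570483 yaw toward 20.406149417556087
outer [-10.2669 -11.645   28.4981] inner [-21.8743 -23.7304  30.827 ]
mouth [0.5572 0.1355 0.1497]  inner-ctr [0.5481 0.1236 0.1422]
green 115 [353.5652 244.5826] r 23.648656693113466 ang -13.126720182366714
white 196 [315.4847 220.4847] r 25.111516706858744 ang 47.51168637718822
e1 [ 0.8737 -0.      0.4865] e2 [-0.0866  0.984   0.1556]
t 7.85 turn units [ 0.0151 -0.0126  0.0029] shift after turn (new tool axes) units [-0.0033  0.006   0.7489] before [-0.0048  0.0043  0.7489]
now: h 45.95342187423203 lateral e1,e2 mm -0.026417534159896106 0.2566592854481795 ang 47.22546391371475 tilt 0.16895807265825025 F tool [-0.7243 -1.2442  0.923 ] Tq [ 0.1732 -0.3091  0.0527] 0.010634145463337819
```

View pics/w5.png

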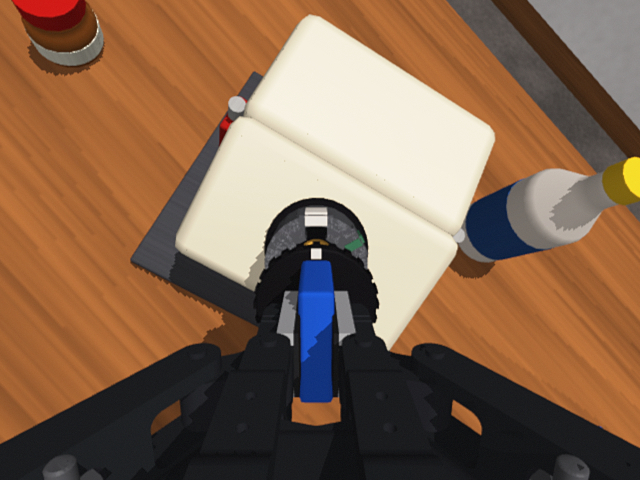

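Call:
{"op": "jog_arm", "data": {"plan": [[[0, 0, 0.25, 0, 0, 0], [0, 0, 0.25, 0, 0, 0], [0, 0, 0.2, 0, 0, 0], [0, 0, 0.05, 0, 0, 0], [0, 0, 0, 0, 0, 0], [0, 0, 0, 0, 0, 0]]]}}

```text
time_s: 8.45
position: [0.5407, 0.1303, 0.1799]
tool_rot: [[0.537, 0.701, 0.469], [0.722, -0.669, 0.174], [0.436, 0.246, -0.866]]
ft_force: [-0.2, -0.5, -1.4]
grip_width: 0.0103
```

```bash
python3 look.py wrist w6; python3 cap.py w6;  python3 -c "
from plan import *
go(.001,47.2)"
```

```text
8.45 [0.5407 0.1303 0.1799] [[ 0.5367  0.7013  0.4692]
 [ 0.7225 -0.6692  0.1739]
 [ 0.4359  0.2456 -0.8658]] [ -4.4     15.2424 100.577   19.8042  38.1697  23.0454] 0.01026439347550393 [-0.2494 -0.5447 -1.3736]
w6 blue 4316 tool z pct [-25.9295 -25.2541 -24.4161  -8.3556   7.5791]
  top rect ((-0.8117656707763672, 0.4472188949584961), (41.334556579589844, 11.16828441619873), 0.2676049768924713) -24.600673324864466 x range -21.476142872175917 19.87359239776877
  flange z [10.405  11.5075 15.0724]
  flange circle 51 [-1.0836  0.3185 25.9464] r fixed [-1.1489  0.3188]
t 8.5 turn units [ 0.0125 -0.0101  0.0019] shift after turn (new tool axes) units [0.0008 0.0085 0.3591] before [0.0002 0.0078 0.3591]
now: h 15.363451720845207 lateral e1,e2 mm -0.2224108720438972 0.20344638436753257 ang 47.2162552407532 tilt 0.1384808005997848 F tool [-0.7589  0.4174  0.9546] Tq [ 0.169  -0.2813 -0.0028] 0.010751494181190549
```

View pics/w6.png

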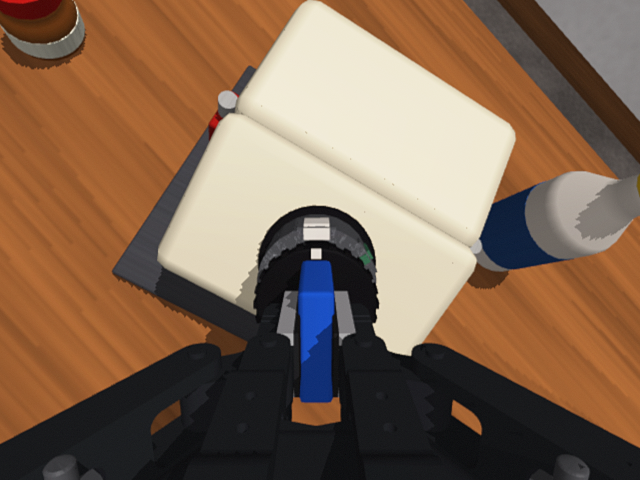

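Call:
{"op": "jog_arm", "data": {"plan": [[[0, 0, 0.06, 0, 0, 0], [0, 0, 0.06, 0, 0, 0], [0, 0, 0.06, 0, 0, 0], [0, 0, 0, 0, 0, 0], [0, 0, 0, 0, 0, 0]]]}}

```text
time_s: 9.0
position: [0.5443, 0.1315, 0.1739]
tool_rot: [[0.536, 0.701, 0.47], [0.722, -0.669, 0.174], [0.436, 0.246, -0.865]]
ft_force: [-3.2, -1.0, 4.4]
grip_width: 0.0104
```

```bash
python3 -c "
from plan import *
go(.001,47.2)"
```

```text
t 9.0 turn units [ 0.0149 -0.0121  0.0018] shift after turn (new tool axes) units [-0.0028  0.0051  0.1794] before [-0.0032  0.0047  0.1794]
now: h 8.17284541118794 lateral e1,e2 mm -0.01578176477321187 0.2168011612217785 ang 47.21546508944402 tilt 0.16470050941725967 F tool [-0.5429 -0.4647 -5.5141] Tq [ 0.1149 -0.2566  0.0114] 0.01037105025144458
```

Call:
{"op": "jog_arm", "data": {"plan": [[[0, 0, 0.06, 0, 0, 0], [0, 0, 0.06, 0, 0, 0], [0, 0, 0.06, 0, 0, 0], [0, 0, 0.02, 0, 0, 0], [0, 0, 0, 0, 0, 0], [0, 0, 0, 0, 0, 0]]]}}

```text
time_s: 9.6
position: [0.548, 0.1329, 0.1671]
tool_rot: [[0.536, 0.701, 0.47], [0.722, -0.669, 0.174], [0.436, 0.246, -0.865]]
ft_force: [-4.1, -1.4, 7.8]
grip_width: 0.0104
```

```bash
python3 -c "
from plan import *
go(.001,47.2)"; python3 look.py wrist w7; python3 cap.py w7
```

```text
t 9.6 turn units [ 0.016  -0.0126  0.0026] shift after turn (new tool axes) units [-0.0034  0.0041 -0.0152] before [-0.0034  0.0041 -0.0152]
now: h 0.390090117054226 lateral e1,e2 mm 0.03199361743728184 0.20540215942609535 ang 47.22242924617138 tilt 0.17531479665712255 F tool [ 0.1689 -0.0278 -8.9502] Tq [ 0.1477 -0.3408 -0.0176] 0.010442958865918723
9.6 [0.548  0.1329 0.1671] [[ 0.5363  0.701   0.47  ]
 [ 0.7225 -0.6692  0.1738]
 [ 0.4363  0.2464 -0.8654]] [ -3.9717  16.961  100.6499  20.351   36.3035  22.5998] 0.010442958865918723 [-4.1356 -1.4146  7.8123]
w7 blue 4126 tool z pct [-25.9065 -25.2682 -24.3971  -7.8152   7.5795]
  top rect ((-0.7603759765625, 0.3247675895690918), (41.295188903808594, 11.192957878112793), 0.7737616896629333) -24.61560703284079 x range -21.459440209893145 19.912872942605844
  flange z [10.3813 11.5243 17.1672]
  flange circle 51 [-1.2656  0.4341 26.059 ] r fixed [-1.1949  0.4364]
```

View pics/w7.png

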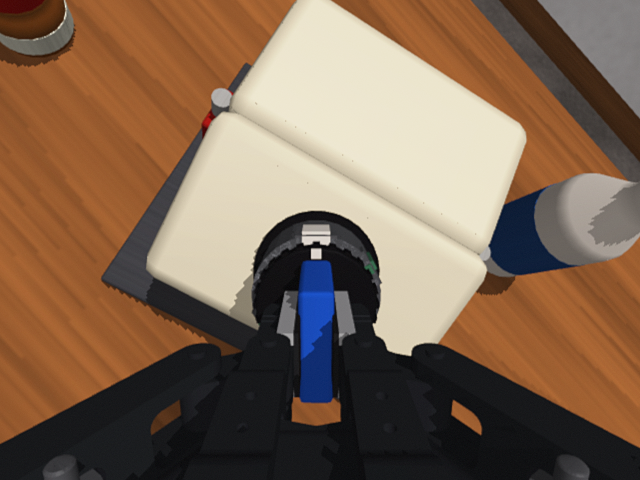

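Call:
{"op": "jog_arm", "data": {"plan": [[[0, 0.0026, 0, 0, 0, 0.6], [0, 0.0026, 0, 0, 0, 0.6], [0, 0.0026, 0, 0, 0, 0.6], [0, 0.0026, 0, 0, 0, 0.6], [0, 0.0026, 0, 0, 0, 0.6], [0, 0, 0, 0, 0, 0], [0, 0, 0, 0, 0, 0]]]}}

```text
time_s: 10.35
position: [0.5483, 0.1324, 0.1673]
tool_rot: [[0.788, 0.398, 0.47], [0.359, -0.917, 0.174], [0.5, 0.032, -0.865]]
ft_force: [-4.4, -1.2, 8.1]
grip_width: 0.0105
```

```bash
python3 -c "
from plan import *
go(.0003,-12.8)"; python3 look.py wrist w8; python3 cap.py w8
```

```text
t 10.35 turn units [ 0.0038 -0.0213  3.9825] shift after turn (new tool axes) units [-0.0001  0.0192  0.0032] before [-0.0109  0.0158  0.0032]
now: h 0.4248804583672773 lateral e1,e2 mm 0.19234579935888033 0.14678183225248448 ang 21.427511093970114 tilt 0.18320742627970454 F tool [ 0.1071 -0.3707 -9.2955] Tq [ 0.0027 -0.3609  0.04  ] 0.010541349472169163
10.35 [0.5483 0.1324 0.1673] [[ 0.7879  0.3977  0.4701]
 [ 0.3593 -0.9169  0.1737]
 [ 0.5002  0.0321 -0.8653]] [ -4.0287  16.9699 100.6105  20.3707  36.3409  48.3359] 0.010541349472169163 [-4.4332 -1.236   8.0854]
w8 blue 4147 tool z pct [-25.8925 -25.2938 -24.4154  -7.8343   7.576 ]
  top rect ((-0.6296367645263672, 0.3136920928955078), (41.37324142456055, 11.154988288879395), 0.08174039423465729) -24.61976126386449 x range -21.30927752563542 20.058868984988845
  flange z [10.4202 11.5183 17.2856]
  flange circle 51 [-1.2234  0.1612 26.1418] r fixed [-1.0532  0.1593]
```

View pics/w8.png

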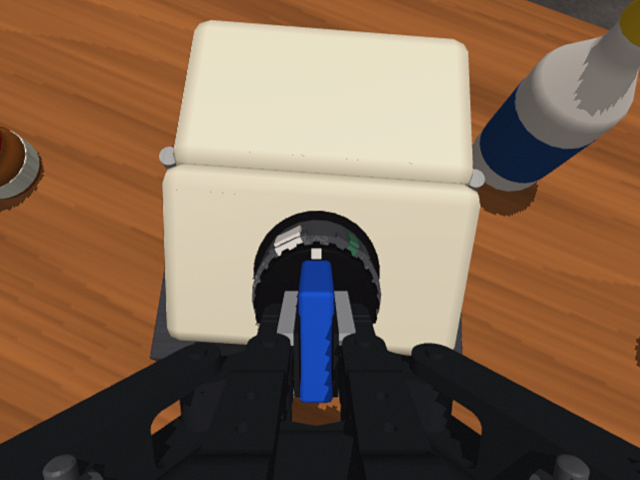

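Call:
{"op": "jog_arm", "data": {"plan": [[[-0.001, 0.0035, 0, 0, 0, 0.7], [-0.001, 0.0035, 0, 0, 0, 0.7], [-0.001, 0.0035, 0, 0, 0, 0.7], [-0.001, 0.0035, 0, 0, 0, 0.7], [-0.001, 0.0035, 0, 0, 0, 0.7], [0, 0.002, 0, 0, 0, 0.5], [0, 0, 0, 0, 0, 0], [0, 0, 0, 0, 0, 0]]]}}

```text
time_s: 11.2
position: [0.5483, 0.1317, 0.1671]
tool_rot: [[0.875, -0.117, 0.47], [-0.221, -0.96, 0.174], [0.431, -0.256, -0.865]]
ft_force: [-4.2, -1.8, 6.8]
grip_width: 0.0105
```

```bash
python3 -c "
from plan import *
go(.0003,-12.8)"; python3 look.py wrist w9; python3 cap.py w9
```

```text
t 11.2 turn units [-0.0028 -0.0216 -0.0175] shift after turn (new tool axes) units [-0.0024 -0.0003  0.0034] before [-0.0024 -0.0003  0.0034]
now: h 0.4340814161547968 lateral e1,e2 mm 0.15447780165452107 -0.0356231298275614 ang -12.950680022927772 tilt 0.186858302733069 F tool [-0.3285  0.4572 -8.1426] Tq [-0.2128 -0.2528  0.0606] 0.010451522290694886
11.2 [0.5483 0.1317 0.1671] [[ 0.8748 -0.1166  0.4702]
 [-0.2213 -0.9596  0.1737]
 [ 0.4309 -0.256  -0.8653]] [ -4.1343  16.9669 100.6502  20.4627  36.336   82.5408] 0.010451522290694886 [-4.1692 -1.7804  6.7872]
w9 blue 3798 tool z pct [-25.8757 -25.2491 -24.3469  -6.428    7.7607]
  top rect ((-0.4792499542236328, -0.3612060546875), (41.02992630004883, 11.536231994628906), 0.7948784232139587) -24.56935354834075 x range -21.04936930571102 20.001320488246662
  flange z [10.4177 11.5383 17.8939]
  flange circle 51 [-0.5281 -0.1046 25.6501] r fixed [-0.9567 -0.0983]
```

View pics/w9.png

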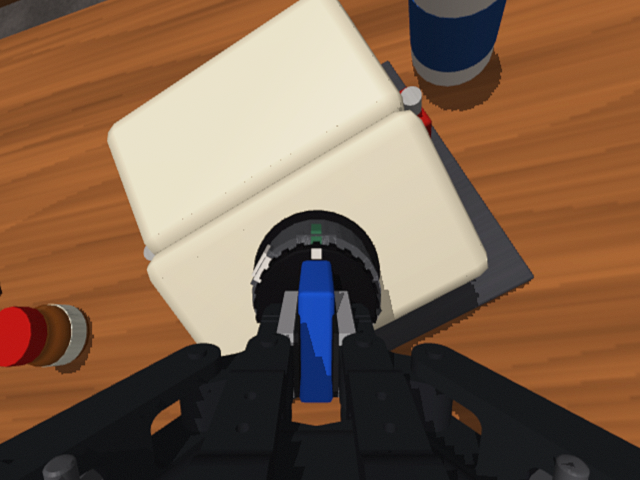

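Call:
{"op": "jog_arm", "data": {"plan": [[[0, 0, -0.04, 0, 0, 0], [0, 0, -0.04, 0, 0, 0], [0, 0, -0.04, 0, 0, 0], [0, 0, -0.02, 0, 0, 0], [0, 0, 0, 0, 0, 0], [0, 0, 0, 0, 0, 0]]]}}

```text
time_s: 11.85
position: [0.5457, 0.1307, 0.1717]
tool_rot: [[0.875, -0.117, 0.47], [-0.221, -0.96, 0.174], [0.431, -0.256, -0.865]]
ft_force: [-2.2, -1.4, 5.9]
grip_width: 0.0103
```

```bash
python3 -c "
from plan import *
go(.006,-12.8)"
```

```text
t 11.85 turn units [-0.0031 -0.0197 -0.0173] shift after turn (new tool axes) units [-0.0013 -0.0002 -0.0055] before [-0.0013 -0.0002 -0.0055]
now: h 5.776010011823782 lateral e1,e2 mm 0.10672113478431179 -0.02237232745935469 ang -12.94889601683269 tilt 0.1716932692775076 F tool [ 0.9331  0.1103 -6.4052] Tq [-0.0813 -0.1123  0.0413] 0.010318890376957357
```

Call:
{"op": "jog_arm", "data": {"plan": [[[0, 0, -0.025, 0, 0, 0], [0, 0, 0, 0, 0, 0], [0, 0, 0, 0, 0, 0]]]}}

```text
time_s: 12.15
position: [0.5455, 0.1306, 0.1719]
tool_rot: [[0.875, -0.117, 0.469], [-0.222, -0.96, 0.174], [0.43, -0.256, -0.866]]
ft_force: [4.4, 1.7, -3.2]
grip_width: 0.0105
```

```bash
python3 -c "
from plan import *
go(.006,-12.8)"
```

```text
t 12.15 turn units [-0.0027 -0.0152 -0.0207] shift after turn (new tool axes) units [ 0.0016 -0.0025  0.0007] before [ 0.0016 -0.0025  0.0007]
now: h 6.027444543640707 lateral e1,e2 mm -0.03859800572232338 -0.08286865437915053 ang -12.977764936876852 tilt 0.13266226755087712 F tool [ 2.0579 -1.3435  5.1633] Tq [ 0.2389  0.3373 -0.0281] 0.010478972917559035
```

Call:
{"op": "jog_arm", "data": {"plan": [[[0, 0, 0.015, 0, 0, 0], [0, 0, 0, 0, 0, 0]]]}}

```text
time_s: 12.35
position: [0.5456, 0.1307, 0.1718]
tool_rot: [[0.875, -0.117, 0.47], [-0.221, -0.96, 0.174], [0.43, -0.256, -0.866]]
ft_force: [3.1, 0.8, 1.3]
grip_width: 0.0103
```

Call:
{"op": "jog_arm", "data": {"plan": [[[0, 0, 0, 0, 0, 0], [0, 0, 0, 0, 0, 0], [0, 0, 0, 0, 0, 0], [0, 0, 0, 0, 0, 0], [0, 0, 0, 0, 0, 0], [0, 0, 0, 0, 0, 0]]], "grip": 1}}

```text
time_s: 12.95
position: [0.5452, 0.1307, 0.1717]
tool_rot: [[0.875, -0.117, 0.469], [-0.221, -0.96, 0.174], [0.43, -0.256, -0.866]]
ft_force: [0.1, 0.7, 0.2]
grip_width: 0.0854
```

Call:
{"op": "jog_arm", "data": {"plan": [[[0, 0, -0.3, 0, 0, 0], [0, 0, -0.6, 0, 0, 0], [0, 0, -1, 0, 0, 0], [0, 0, -1, 0, 0, 0], [-0.3, 0, -0.6, 0, 0, 0], [-0.5, 0, -0.3, 0, 0, 0], [0, 0, 0, 0, 0, 0], [0, 0, 0, 0, 0, 0]]]}}

```text
time_s: 13.75
position: [0.4458, 0.1113, 0.2903]
tool_rot: [[0.875, -0.117, 0.47], [-0.221, -0.96, 0.173], [0.431, -0.256, -0.865]]
ft_force: [-0.2, -0.1, -1.4]
grip_width: 0.0857
```

```bash
python3 look.py wrist w10; python3 look.py side s10
```

```text
13.75 [0.4458 0.1113 0.2903] [[ 0.8747 -0.1165  0.4704]
 [-0.2211 -0.9597  0.1734]
 [ 0.4312 -0.2557 -0.8653]] [ -9.1728  -2.3294 100.8189  17.2827  55.9674  84.7874] 0.08567458602056634 [-0.1929 -0.1221 -1.4253]
13.8 [0.4462 0.1112 0.2899] [[ 0.8751 -0.1167  0.4697]
 [-0.2212 -0.9597  0.1736]
 [ 0.4305 -0.2558 -0.8656]] [ -9.1692  -2.2508 100.7954  17.2877  55.9582  84.7862] 0.08523758630762812 [ 0.2091 -0.4051 -0.165 ]
```

View pics/w10.png

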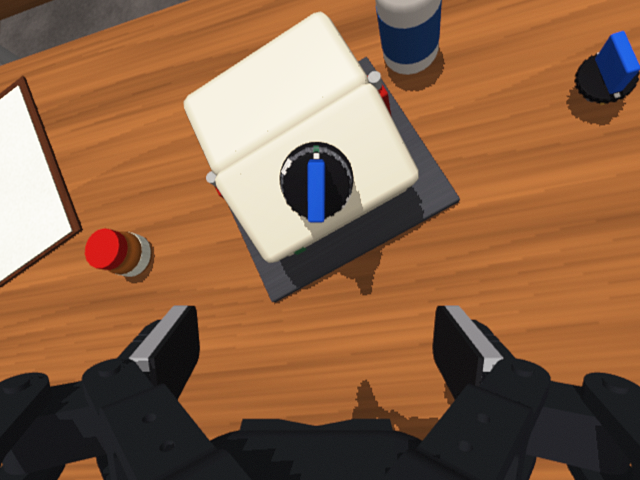

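View pics/s10.png

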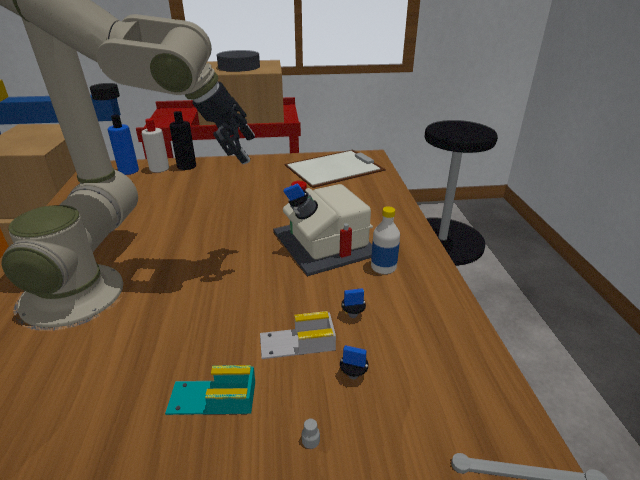

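The cap is seated and released at (316,185), with the wing on the green mark. I'll check its height and angle numerically.

Run:
```python
from plan import *
z=np.load('w10.npz'); C=(z['K'],z['R'],z['t']); W=world('wrist',z['d'],C); im=z['im'].astype(int); r,g,b=im[...,0],im[...,1],im[...,2]
m=(np.linalg.norm(W-O,axis=-1)<.07)&(b>110)&(r<90)&(g<150); p=W[m]-O; h=p@n; print('wing h',np.percentile(h,[5,50,90,95])*1000)
t=p[abs(h-np.median(h[h>np.percentile(h,50)]))<.002]; X=np.c_[t@e1,t@e2].astype(np.float32)*1000; print(len(X),cv2.minAreaRect(X))
f=(np.linalg.norm(W-O,axis=-1)<.04)&(r<60)&(g<60)&(b<60); hf=(W[f]-O)@n*1000; print('flange h',np.percentile(hf,[25,50,75,90]))
close_job()
print(env.observe()['time_s'])
```

```text
wing h [47.3091 49.8858 50.7759 51.0145]
963 ((-0.4801673889160156, 0.022312164306640625), (11.524238586425781, 41.45787048339844), 77.51152801513672)
flange h [13.4481 13.9726 14.4833 14.9148]
the job is handed in; nothing more can be done
the job is handed in; nothing more can be done
```

The blue-winged cap is locked on the coolant tank's filler neck and released. I handed the job in at about 14 s on the robot's clock, well inside the 43 s limit.

- **Sequence:** I pulled the cap forward about 68 mm, clear of the yellow lips, before lifting it. The lugs went in at the white entry marks, and I pushed it in to 0.4 mm above the rim. I then twisted it 60° clockwise to the green marks and let the spring lift it. I did not press on to feel the end stop, because the wing was already on the marks.
- **Lock:** a light pull at 6.0 mm met resistance (force went from −6.4 N to +5.2 N), so the lugs are up under the roof of their notches.
- **After release:** the wing top is about 50 mm and the flange top about 14 mm above the mouth, which matches the cap resting at 6 mm. The wing sits at −12.5° against −12.8° for the marks, within the 5° play, and the cap is centred to about 0.5 mm. The gripper is open and well clear of the tank.
- **Bystanders:** in the last side and wrist pictures the bottle, jar and socket stand where they were, as do the look-alike caps and the turquoise rack. I judged that by eye.

No check failed or disagreed.

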